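Close the jar of felt pads with its screw cap

TASK

The yellow cap is only resting on the thread of its amber jar. Without lifting it off the jar, turn it backwards (anticlockwise seen from above) until it drops into the thread, then screw it down clockwise until it is fully home, and let go. Leave the vase where it is.

Things in the scene. Friction and masses are not known exactly. Their poses are not given: they have to be found in the camera images.
- jar: Amber jar in a foot fixed to the table. Origin: centre of underside, z up. Shoulder 90 mm wide, 70 mm high; on its neck a two-start thread, level top 86 mm up, with two gaps on the jar's +x and -x sides, each marked by a white dash on the shoulder. In the thread the cap meets a stop 20 deg anticlockwise and a firm stop 65 deg clockwise of the dashes. (The green-capped jar is shut already: not part of the job.)
- cap: Loose yellow cap, 67 mm wide, 70 g, resting on the thread; 1 mm play. Origin: centre of its lower rim, z up. Body 23 mm high; on it a grip bar 14 wide, 60 long (along cap x), 23 to 47 mm above the origin. Origin's height over the jar's: 86 at the start, 77.5 once sunk into the gaps (free or lowered by hand), then led down to 74.5, fully home, as it turns from 18 to 58 deg clockwise of the dashes.
- cap_bar (a point): On top of the grip bar near one end: 25 mm from the cap's axis along cap +x, 47 mm above the cap's origin. Inside the skirt a pin lies below each bar end. At the start the bar is 32 to 68 deg clockwise (from above) of the jar's +x dash. When the bar points at the dashes (within 15 deg) the pins are over the gaps. Turning takes a few newtons at the bar.
- vase: White ceramic vase, 88 mm wide, 150 mm tall, loose. Origin: centre of its underside. Not to be disturbed.
Mind the look-alikes: they are no part of the job. There is more than one size of the cap; the one meant has the size given above.

How it is judged:
On the way:
1. the cap has dropped into the thread: its rim at least 5 mm below the level top of the thread (z of cap in the frame of jar below 0.081 m), for 0.05 s.
At the end, for the whole second after the job is handed in: The cap sits upright (within 7 degrees), at rest and released on its own jar, its origin 71.5 to 76 mm above the jar's underside and within 5 mm of the jar's axis, its bar at least 50 degrees round from the line through the white dashes. The vase is within 30 mm of where it was (z of cap in the frame of jar between 0.0715 and 0.076 m and angle between the x axis of cap and the x axis of jar, either way round above 0.87 rad and horizontal distance between cap and jar below 0.005 m and angle between cap's own z axis and vertical below 0.12 rad and linear speed of cap below 0.02 m/s and angular speed of cap below 0.2 rad/s and distance of vase from where it was at the start of the episode below 0.03 m); the robot touches nothing.
It fails at once if the cap is lifted off the jar (more than 12 mm above the top of the thread) (z of cap in the frame of jar above 0.098 m).
It fails at once if the cap, still on top of the thread, is turned forwards (clockwise) past square with the dashes (z of cap in the frame of jar above 0.082 m and x of cap_bar in the frame of jar below -0.004 m).
It fails at once if the vase is tipped over (angle between vase's own z axis and vertical above 0.5 rad).
It fails at once if the vase is pushed away by more than 30 mm (distance of vase from where it was at the start of the episode above 0.03 m).
It also fails if it takes over 32 s, if anything falls off the work surface, if the arm or the gripper's body presses on something with over 40 N, if the wrist force passes 120 N, or if a joint passes its speed limit or range.

ROBOT

A 6-joint arm with a two-finger parallel gripper is mounted at the origin on the work surface. World frame = base frame: x ahead of the robot, y to its left, z up, the work surface at z = 0. Lengths are in m, angles in rad, forces in N, time in s.
With the tool pointing down it reaches from about 0.35 to 0.975 m from the base axis. Payload 17.4 kg.
Tool frame: the origin (TCP) lies on the centre line of the jaws, within the pads' length; the fingertips stand 19 mm ahead of it and the grasp point (between the pads) is the TCP (r.tcp_to_tips is the distance from the TCP to the fingertips, in m); z points along the fingers, y is the line along which they close (so a half turn about z gives the same grasp; the last joint's range is limited). The gripper opens to 85 mm and grips with 20 to 120 N. Pads are 22 mm wide; open, the fingers measure 114 mm over their backs; the gripper's body (76 mm by 85 mm) begins 54 mm behind the grasp point. The pads swing forward as they close: fully open they stand 13 mm farther back than shut.
Start: joints at [1.29, 0.116, 1.442, -0, 1.584, -0.038], TCP at [0.162, 0.655, 0.25] pointing down, gripper open.
Joint ranges: [-2.83, 2.83], [-0.83, 2.19], [0.07, 2.5], [-1.14, 4.28], [0.01, 3], [-2.97, 2.97]. Speed limits (rad/s): [1.89, 1.89, 2.22, 3.14, 3.14, 3.14].

INTERFACE

Orientations are given as a unit quaternion [x, y, z, w].
In Python, from bench import r gives the robot as it stands.
- The arm moves only by the tool servo_tool, never from a script. Its argument "steps" is one flat list of numbers, 7 for each row, row after row: the shift along the tool's x, y, z normalised to -1 to 1, where 1 is 0.8 m, then the turn, a rotation vector about the tool's x, y, z normalised to -1 to 1, where 1 is 45 degrees, then the opening in per cent of the stroke, from 0 (shut) to 100 (fully open). In form: [x, y, z, rx, ry, rz, grip, x, y, z, rx, ry, rz, grip, ...]. A call has exactly 10 rows; each row is the pose to reach, as a shift and turn from the pose commanded when the call began, along the tool's axes at that moment; what a row does not reach only later rows make up. A row lasts 1/12 s, in which the tool goes at most 41.7 mm and 7.16 degrees, less where a joint would pass 70% of its speed; a pose out of reach is approached as far as the arm can. A call with a number of a shift or a turn outside -1 to 1 is refused whole. A call with a gripper value outside its range is refused whole. The fingers move at their own pace and stop on an object; "squeeze" is the grip in N (left out, the last holds). Time passes only in rows, so rows that repeat a pose let the fingers close, or fill a call up. It gives the time, the measured TCP pose, the force, the opening and the grip force at its end, in the units of the state.
- r.get_state(): the state, without advancing time (a new reading comes with each control period).
- r.get_image(name): name is "side" or "top"; returns a dict with "image" (400x640x3 uint8, blue, green, red), "z_map" (400x640 float32, m along the optical axis (not along the pixel's ray), 0 where there is no reading), "K" (3x3 intrinsics, pixels), "distortion" ([k1, k2, p1, p2, k3] as OpenCV has them; the pictures are not rectified), "R" (3x3) and "t" (3): a world point X has camera coordinates R X + t. Camera axes: x right, y down, z forward; pixel columns grow to the right and rows downward; lengths in m; the calibration is good to about 2 mm. A picture is of the moment at which its call begins.
- r.finish_job(): hands the job in; it is judged then, once.
Trained networks look in a picture, given as the dict that the camera call returned (one of the last four; its "shot" number tells which), for a name from the list of things; names that differ only in an ending like _2 or _b are one class to them, and where a whole thing is asked for, a point or a joint stands for the part that bears it (a point fixed in the world has none). Each returns a list of dicts, best first, with "score" (0 to 1); they miss things now and then, are a little off and sometimes report something else, mostly with a low value. They report only what shows in the picture. A call takes as long as a camera call. They do not tell look-alikes from the thing itself.
- r.find_in(picture, query): "location" ([column, row] in pixels, amid what is visible of it).
- r.spot_point(picture, query): "location" ([column, row] in pixels: a listed point, or the origin of a listed thing).
The state is a dict: "clock": time; "joint_positions": joint angles; "qd": joint speeds; "effort": joint torques, N m; "ee_pos": TCP position; "eef_rot": TCP orientation; "wrist_force": force on the tool from outside, world axes, zero at the start; "moment": the same for the moment, N m; "finger_gap": finger opening in m; "gripper_force": force on a finger pad.
Only numpy, scipy, OpenCV 4.12 (cv2) and the standard library are available. Lean on these libraries where they do the work, as an engineer would, in place of code of your own. Each camera call takes 0.05 s, during which the arm holds its last target. There are 200 camera calls.

## Working session

There is one attempt and no reset: what is moved stays moved. The work goes in short steps, Python scripts to look and compute and a tool call to move; the robot and the scene stay as the last step left them, time stands still between calls to the robot, and variables do not carry over. Pictures are saved under pics/ and viewed, at most 10 in all, crops included, and the job is handed in when it is done.

Besides the shell and the picture viewer there is one more tool, called as name(argument=value, ...), one argument or row to a line, values as JSON. servo_tool: Moves the arm, as the interface text tells. Its arguments: {"type":"object","properties":{"steps":{"type":"array"},"squeeze":{"type":"number"}},"required":["steps"]}

```bash
mkdir -p pics; ls
cat > h.py <<'E'
import numpy as np,cv2
from bench import r
def world(p,uv,z=None):
    u,v=uv
    K,D,R,t=[np.array(p[k],float) for k in('K','distortion','R','t')]
    n=cv2.undistortPoints(np.array([[[u,v]]],float),K,D)[0,0]
    d=R.T@np.array([n[0],n[1],1]);c=-R.T@t
    if z is None:
        s=p['z_map'][int(round(v)),int(round(u))]
    else: s=(z-c[2])/d[2]
    return c+s*d
E
python3 - <<'E'
from h import *
for n in('top','side'):
    p=r.get_image(n);cv2.imwrite(f'pics/{n}0.png',p['image'])
    for q in('jar','cap','vase'):
        for d in r.find_in(p,q)[:4]: print(n,q,round(d['score'],2),np.round(d['location']),np.round(world(p,d['location']),3))
    for q in('jar','cap','cap_bar'):
        for d in r.spot_point(p,q)[:4]: print(n,'pt',q,round(d['score'],2),np.round(d['location']),np.round(world(p,d['location']),3))
s=r.get_state();print(s)
E
```

```text
pics
top jar 0.96 [398. 217.] [ 0.566 -0.18   0.053]
top jar 0.23 [420. 198.] [ 0.583 -0.21   0.133]
top cap 0.8 [421. 265.] [ 0.46  -0.211  0.035]
top cap 0.74 [345. 210.] [ 0.596 -0.073  0.063]
top cap 0.6 [420. 199.] [ 0.581 -0.211  0.134]
top vase 0.79 [275. 145.] [0.731 0.048 0.139]
top pt jar 0.59 [408. 209.] [ 0.57  -0.19   0.105]
top pt cap 0.86 [420. 264.] [ 0.463 -0.212  0.029]
top pt cap 0.72 [343. 211.] [ 0.594 -0.067  0.064]
top pt cap 0.69 [416. 202.] [ 0.577 -0.201  0.134]
top pt cap_bar 0.95 [433. 189.] [ 0.596 -0.239  0.133]
top pt cap_bar 0.91 [358. 198.] [ 0.616 -0.104  0.064]
side jar 0.62 [377. 199.] [ 0.57  -0.179  0.046]
side cap 0.61 [426. 220.] [ 0.461 -0.199  0.017]
side cap 0.57 [378. 168.] [ 0.581 -0.191  0.114]
side vase 0.77 [243. 212.] [0.728 0.08  0.093]
side pt jar 0.94 [377. 205.] [ 0.57  -0.179  0.031]
side pt cap 0.95 [426. 225.] [ 0.458 -0.188  0.011]
side pt cap 0.83 [380. 172.] [ 0.572 -0.187  0.109]
side pt cap 0.65 [344. 235.] [ 0.574 -0.034  0.032]
side pt cap_bar 0.83 [432. 215.] [ 0.45  -0.195  0.035]
side pt cap_bar 0.61 [379. 148.] [ 0.68  -0.428  0.054]
side pt cap_bar 0.6 [344. 198.] [ 0.67  -0.215  0.002]
side pt cap_bar 0.23 [375. 205.] [ 0.573 -0.179  0.029]
{'clock': 0.7, 'joint_positions': array([ 1.29021060e+00,  1.15955536e-01,  1.44162302e+00, -3.67598616e-05,
        1.58403884e+00, -3.77830809e-02]), 'qd': array([ 0.00083972, -0.00048717, -0.00066585,  0.00069434,  0.00039922,
       -0.00173551]), 'effort': array([ 6.51351911e-04, -7.31554627e+01, -6.32569170e+01, -6.77088337e-05,
        2.55481800e-04,  2.26534610e-06]), 'ee_pos': array([0.16228843, 0.65518165, 0.25031883]), 'eef_rot': array([ 1.21103575e-01,  9.92639876e-01, -1.51256110e-05,  1.61853497e-05]), 'wrist_force': array([ 0.1069527 ,  0.43905229, -0.05099677]), 'moment': array([ 0.01864646, -0.02167146, -0.02336418]), 'gripper_force': 0.0, 'finger_gap': 0.08555840670462891}
```

Run:
```python
from h import *
p=cv2.imread('pics/top0.png');cv2.imwrite('pics/crop.png',cv2.resize(p[120:300,240:480],None,fx=3.3,fy=3.3,interpolation=cv2.INTER_CUBIC)[:,:800])
```

```text
(no output)
```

View pics/crop.png

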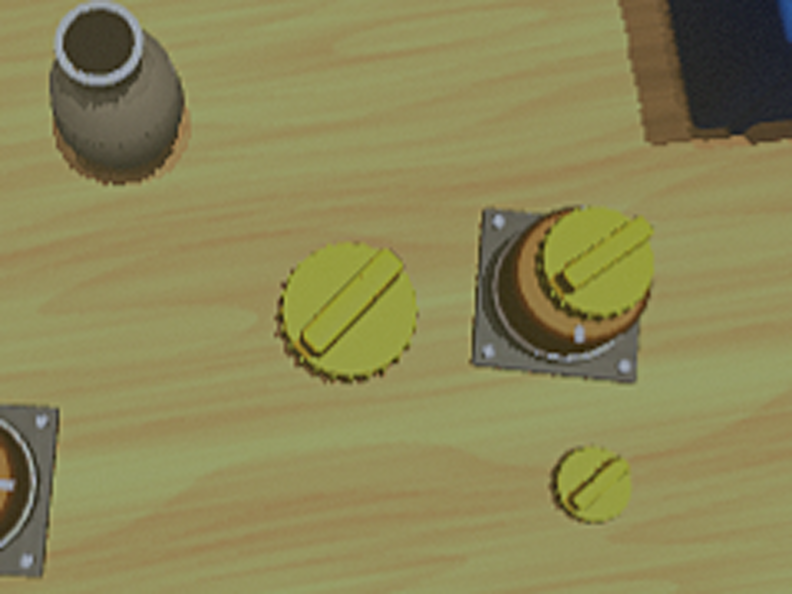

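View pics/side0.png

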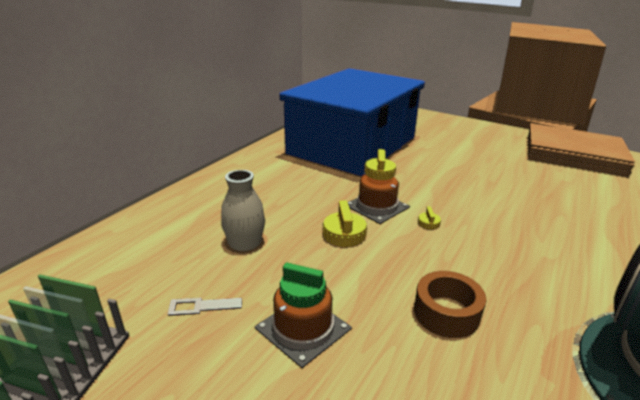

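The small yellow cap and the big one lie loose on the table. The right cap is on the jar at top-view (420,199), with one dash at about (415.5,221). Next I'll measure its axis, bar and dash.

Run:
```python
from h import *
p=r.get_image('top');im=p['image'];Z=p['z_map']
K,D,R,t=[np.array(p[k],float) for k in('K','distortion','R','t')]
v,u=np.mgrid[0:400,0:640]
n=cv2.undistortPoints(np.stack([u,v],-1).reshape(-1,1,2).astype(float),K,D)[:,0]
C=np.c_[n,np.ones(len(n))]*Z.reshape(-1,1)
W=((C-t)@R).reshape(400,640,3)
ok=Z>0
near=ok&(np.hypot(W[...,0]-.58,W[...,1]+.21)<.06)
def pca(P):
    (c,s,a)=cv2.minAreaRect((P[:,:2]*1000).astype(np.float32));m=P.mean(0);w,V=np.linalg.eigh(np.cov(P[:,:2].T));d=V[:,1]
    print(len(P),'mean',m.round(4),'ang',np.degrees(np.arctan2(d[1],d[0])).round(1),'rect',np.round(c,1),np.round(s,1),round(a,1))
yel=(im[...,0]<im[...,2]*.45)
pca(W[near&(W[...,2]>.124)])
disc=near&(W[...,2]>.100)&(W[...,2]<.116)
pca(W[disc]);pca(W[near&(W[...,2]>.1)])
print(cv2.minEnclosingCircle((W[near&(W[...,2]>.1)][:,:2]*1000).astype(np.float32)))
# dash
g=im.astype(int);m=near&(W[...,2]>.05)&(W[...,2]<.085)&(g.min(-1)>120)
m&=(g[...,0]>.7*g[...,2])
print('dash',np.c_[np.argwhere(m),W[m].round(4)])
# plate rectangle orientation
foot=ok&(np.hypot(W[...,0]-.57,W[...,1]+.19)<.10)&(W[...,2]<.03)&(abs(g[...,0]-g[...,2])<25)&(g.max(-1)<140)
pca(W[foot])
b=ok&(W[...,0]>.5)&(W[...,0]<.8)&(W[...,1]<-.2)&(W[...,2]>.08)&(~near)
P=W[b];print('bin',P.min(0),P.max(0))
```

```text
227 mean [ 0.5863 -0.218   0.1329] ang 115.7 rect [ 586.8 -218.8] [14.  59.2] 25.7
692 mean [ 0.5853 -0.217   0.1089] ang -154.2 rect [ 586.2 -218.1] [67.5 64.5] 28.9
932 mean [ 0.5854 -0.217   0.1149] ang 116.2 rect [ 586.2 -218.1] [67.5 64.5] 28.9
((587.0321044921875, -218.8512420654297), 34.731605529785156)
dash [[ 2.180e+02  4.150e+02  5.550e-01 -2.106e-01  7.040e-02]
 [ 2.190e+02  4.140e+02  5.530e-01 -2.075e-01  7.270e-02]
 [ 2.190e+02  4.150e+02  5.530e-01 -2.101e-01  7.040e-02]
 [ 2.190e+02  4.160e+02  5.522e-01 -2.112e-01  7.380e-02]
 [ 2.200e+02  4.140e+02  5.512e-01 -2.075e-01  7.090e-02]
 [ 2.200e+02  4.150e+02  5.509e-01 -2.096e-01  7.090e-02]
 [ 2.200e+02  4.160e+02  5.503e-01 -2.111e-01  7.250e-02]
 [ 2.210e+02  4.140e+02  5.490e-01 -2.068e-01  7.190e-02]
 [ 2.210e+02  4.150e+02  5.486e-01 -2.085e-01  7.300e-02]
 [ 2.210e+02  4.160e+02  5.485e-01 -2.111e-01  7.080e-02]
 [ 2.220e+02  4.140e+02  5.470e-01 -2.063e-01  7.230e-02]
 [ 2.220e+02  4.150e+02  5.466e-01 -2.083e-01  7.230e-02]
 [ 2.220e+02  4.160e+02  5.463e-01 -2.102e-01  7.250e-02]
 [ 2.230e+02  4.150e+02  5.454e-01 -2.097e-01  6.550e-02]]
759 mean [ 0.5719 -0.1978  0.0089] ang -147.2 rect [ 585.8 -218.8] [108.9 108.4] 74.3
bin [ 0.65625599 -0.68534862  0.08000568] [ 0.7999976  -0.32705886  0.18991793]
```

servo_tool(
  steps=[-0.776, -0.933, 0, 0, 0, 1, 60, -0.776, -0.933, 0, 0, 0, 1, 60, -0.776, -0.933, 0, 0, 0, 1, 60, -0.776, -0.933, 0, 0, 0, 1, 60, -0.776, -0.933, 0, 0, 0, 1, 60, -0.776, -0.933, 0, 0, 0, 1, 60, -0.776, -0.933, 0, 0, 0, 1, 60, -0.776, -0.933, 0, 0, 0, 1, 60, -0.776, -0.933, 0, 0, 0, 1, 60, -0.776, -0.933, 0, 0, 0, 1, 60],
  squeeze=40,
)

```text
clock: 1.58
ee_pos: [0.3441, 0.2784, 0.2506]
eef_rot: [0.492, 0.871, 0.0, 0.0]
wrist_force: [0.6, -0.0, -0.9]
finger_gap: 0.0512
gripper_force: 0.0
```

```bash
cat >> h.py <<'E'
from scipy.spatial.transform import Rotation as Ro
def go(x,y,z,ang):
    """row numbers (shift, rotvec normalised) to reach x,y,z, pointing down, tool x at ang deg"""
    s=r.get_state();R0=Ro.from_quat(s['eef_rot'])
    a=np.radians(ang);T=Ro.from_matrix(np.array([[np.cos(a),np.sin(a),0],[np.sin(a),-np.cos(a),0],[0,0,-1]]))
    x0=R0.as_matrix()[:,0]
    print('t',round(s['clock'],2),'p',s['ee_pos'].round(4),'ang',np.degrees(np.arctan2(x0[1],x0[0])).round(1),'F',s['wrist_force'].round(1),'gap',s['finger_gap'].round(4),'M',s['moment'].round(2),'gf',s['gripper_force'])
    print('shift',(R0.inv().apply(np.array([x,y,z])-s['ee_pos'])/.8).round(4),'rot',((R0.inv()*T).as_rotvec()/(np.pi/4)).round(3))
E
python3 -c "
from h import *
go(.5863,-.2187,.2,115.7);print(r.get_state()['joint_positions'])"
```

```text
Traceback (most recent call last):
  File "h.py", line 18, in go
    print('t',round(s['clock'],2),'p',s['ee_pos'].round(4),'ang',np.degrees(np.arctan2(x0[1],x0[0])).round(1),'F',s['wrist_force'].round(1),'gap',s['finger_gap'].round(4),'M',s['moment'].round(2),'gf',s['gripper_force'])
                                                                                                                                                  ^^^^^^^^^^^^^^^^^^^^^
AttributeError: 'float' object has no attribute 'round'
```

```bash
sed -i "s/s\['finger_gap'\].round(4)/round(s['finger_gap'],4)/" h.py
python3 -c "
from h import *
go(.5863,-.2187,.2,115.7);print(r.get_state()['joint_positions'])"
```

```text
t 1.58 p [0.3441 0.2784 0.2506] ang 121.1 F [ 0.6 -0.  -0.9] gap 0.0512 M [-0.01 -0.01 -0.02] gf 0.0
shift [-0.6884 -0.062   0.0632] rot [ 0.001 -0.     0.12 ]
[ 6.22544410e-01 -4.09044705e-01  1.91028202e+00 -4.52679561e-05
  1.63943405e+00  7.94570254e-02]
```

servo_tool(
  steps=[-0.688, -0.062, 0.06, 0, 0, 0.12, 60, -0.688, -0.062, 0.06, 0, 0, 0.12, 60, -0.688, -0.062, 0.06, 0, 0, 0.12, 60, -0.688, -0.062, 0.06, 0, 0, 0.12, 60, -0.688, -0.062, 0.06, 0, 0, 0.12, 60, -0.688, -0.062, 0.06, 0, 0, 0.12, 60, -0.688, -0.062, 0.06, 0, 0, 0.12, 60, -0.688, -0.062, 0.06, 0, 0, 0.12, 60, -0.688, -0.062, 0.06, 0, 0, 0.12, 60, -0.688, -0.062, 0.06, 0, 0, 0.12, 60],
)

```text
clock: 2.42
ee_pos: [0.5259, -0.0954, 0.2143]
eef_rot: [0.532, 0.846, 0.0, 0.0]
wrist_force: [-0.4, 1.0, 1.3]
finger_gap: 0.0508
gripper_force: 0.0
```

```bash
python3 -c "
from h import *
go(.5863,-.2187,.18,115.7);print(r.get_state()['joint_positions'])"
```

```text
t 2.42 p [ 0.5259 -0.0954  0.2143] ang 115.7 F [-0.4  1.   1.3] gap 0.0508 M [0.01 0.02 0.04] gf 0.0
shift [-0.1716  0.0013  0.043 ] rot [ 0.001  0.001 -0.001]
[-2.27217278e-01 -1.81825006e-01  1.79026255e+00  8.23698717e-05
  1.53239813e+00 -6.75070244e-01]
```

servo_tool(
  steps=[-0.1716, 0.001, 0.043, 0, 0, 0, 60, -0.1716, 0.001, 0.043, 0, 0, 0, 60, -0.1716, 0.001, 0.043, 0, 0, 0, 60, -0.1716, 0.001, 0.043, 0, 0, 0, 60, -0.1716, 0.001, 0.043, 0, 0, 0, 60, -0.1716, 0.001, 0.06, 0, 0, 0, 60, -0.1716, 0.001, 0.06, 0, 0, 0, 60, -0.1716, 0.001, 0.06, 0, 0, 0, 60, -0.1716, 0.001, 0.06, 0, 0, 0, 60, -0.1716, 0.001, 0.06, 0, 0, 0, 60],
)

```text
clock: 3.25
ee_pos: [0.5858, -0.2158, 0.167]
eef_rot: [0.532, 0.847, 0.0, 0.001]
wrist_force: [0.3, -0.0, 1.2]
finger_gap: 0.0512
gripper_force: 0.0
```

```bash
python3 -c "
from h import *
go(.5863,-.2187,.135,115.7)
p=r.get_image('side');cv2.imwrite('pics/s1.png',cv2.resize(p['image'][90:230,300:460],None,fx=4,fy=4))"
```

```text
t 3.25 p [ 0.5858 -0.2158  0.167 ] ang 115.7 F [ 0.3 -0.   1.2] gap 0.0512 M [-0.01 -0.02 -0.04] gf 0.0
shift [-0.0035 -0.001   0.04  ] rot [0.001 0.001 0.001]
```

View pics/s1.png

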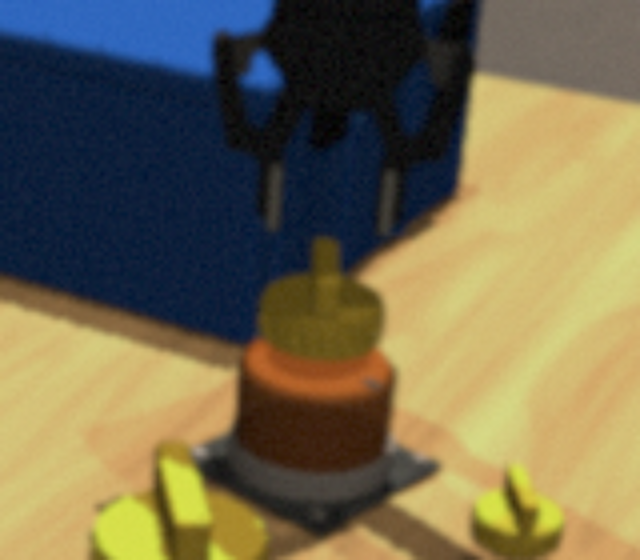

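The fingers straddle the bar at about crop (327,250) and sit centred over it. Now descend and close.

servo_tool(
  steps=[-0.002, -0.001, 0.02, 0, 0, 0, 60, -0.002, -0.001, 0.035, 0, 0, 0, 60, -0.002, -0.001, 0.0395, 0, 0, 0, 60, -0.002, -0.001, 0.0395, 0, 0, 0, 60, -0.002, -0.001, 0.0395, 0, 0, 0, 60, -0.002, -0.001, 0.0395, 0, 0, 0, 5, -0.002, -0.001, 0.0395, 0, 0, 0, 5, -0.002, -0.001, 0.0395, 0, 0, 0, 5, -0.002, -0.001, 0.0395, 0, 0, 0, 5, -0.002, -0.001, 0.0395, 0, 0, 0, 5],
  squeeze=25,
)

```text
clock: 4.13
ee_pos: [0.5859, -0.2183, 0.1352]
eef_rot: [0.532, 0.847, 0.0, 0.0]
wrist_force: [-0.0, 0.1, 3.2]
finger_gap: 0.0132
gripper_force: 28.9
```

```bash
python3 -c "
from h import *
go(.5863,-.2187,.135,164.5)"
```

```text
t 4.13 p [ 0.5859 -0.2183  0.1352] ang 115.7 F [-0.   0.1  3.2] gap 0.0132 M [ 0.01 -0.03 -0.03] gf 28.87227952480316
shift [-0.0006  0.0003  0.0002] rot [ 0.000e+00  1.000e-03 -1.085e+00]
```

servo_tool(
  steps=[0, 0, 0, 0, 0, -0.1, 5, 0, 0, 0, 0, 0, -0.2, 5, 0, 0, 0, 0, 0, -0.3, 5, 0, 0, 0, 0, 0, -0.4, 5, 0, 0, 0, 0, 0, -0.5, 5, 0, 0, 0, 0, 0, -0.6, 5, 0, 0, 0, 0, 0, -0.7, 5, 0, 0, 0, 0, 0, -0.8, 5, 0, 0, 0, 0, 0, -0.9, 5, 0, 0, 0, 0, 0, -1, 5],
)

```text
clock: 4.97
ee_pos: [0.5856, -0.2182, 0.1345]
eef_rot: [0.166, 0.986, 0.0, -0.0]
wrist_force: [-0.4, -0.1, -1.1]
finger_gap: 0.0132
gripper_force: 28.4
```

```bash
python3 -c "
from h import *
go(.5863,-.2187,.1265,164.5)"
```

```text
t 4.97 p [ 0.5856 -0.2182  0.1345] ang 160.9 F [-0.4 -0.1 -1.1] gap 0.0132 M [-0.08  0.02 -0.02] gf 28.41128647327423
shift [-0.001  -0.0003  0.01  ] rot [ 0.   -0.   -0.08]
```

servo_tool(
  steps=[0, 0, 0, 0, 0, -0.08, 5, 0, 0, 0, 0, 0, -0.08, 5, 0, 0, 0.002, 0, 0, -0.08, 5, 0, 0, 0.004, 0, 0, -0.08, 5, 0, 0, 0.006, 0, 0, -0.08, 5, 0, 0, 0.008, 0, 0, -0.08, 5, 0, 0, 0.01, 0, 0, -0.08, 5, 0, 0, 0.0105, 0, 0, -0.08, 5, 0, 0, 0.0105, 0, 0, -0.08, 5, 0, 0, 0.0105, 0, 0, -0.08, 5],
)

```text
clock: 5.8
ee_pos: [0.5857, -0.2183, 0.1266]
eef_rot: [0.137, 0.991, -0.0, 0.0]
wrist_force: [-0.7, -0.0, 3.9]
finger_gap: 0.0134
gripper_force: 29.1
```

```bash
python3 -c "
from h import *
go(.5863,-.2187,.1265,164.5)
p=r.get_image('side');cv2.imwrite('pics/s2.png',cv2.resize(p['image'][90:230,300:460],None,fx=4,fy=4))"
```

```text
t 5.8 p [ 0.5857 -0.2183  0.1266] ang 164.3 F [-0.7 -0.   3.9] gap 0.0134 M [ 0.1   0.26 -0.06] gf 29.080665707588196
shift [-0.0008 -0.0003  0.0001] rot [-0.     0.    -0.005]
```

View pics/s2.png

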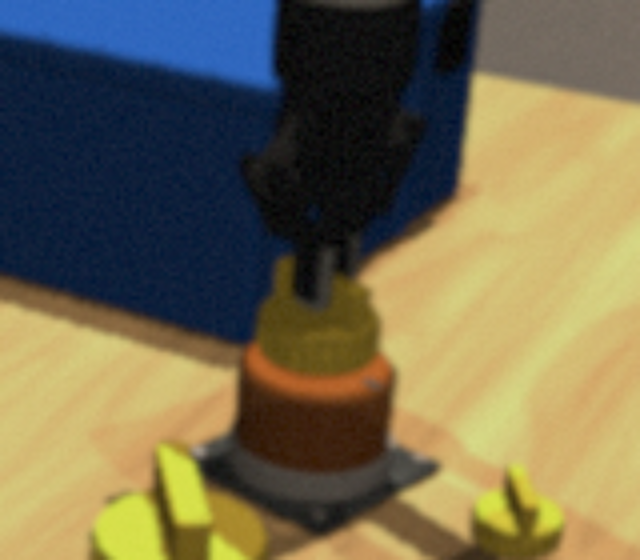

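The cap dropped about 17 crop px, which is roughly 8.5 mm, so it is in the gaps. Now screw it clockwise, following the thread down.

servo_tool(
  steps=[0, 0, 0, 0, 0, 0.1, 5, 0, 0, 0, 0, 0, 0.2, 5, 0, 0, 0, 0, 0, 0.3, 5, 0, 0, 0, 0, 0, 0.4, 5, 0, 0, 0.0004, 0, 0, 0.5, 5, 0, 0, 0.0008, 0, 0, 0.6, 5, 0, 0, 0.0013, 0, 0, 0.7, 5, 0, 0, 0.0017, 0, 0, 0.8, 5, 0, 0, 0.0021, 0, 0, 0.9, 5, 0, 0, 0.0025, 0, 0, 1, 5],
)

```text
clock: 6.68
ee_pos: [0.5861, -0.2183, 0.1247]
eef_rot: [0.507, 0.862, 0.0, 0.001]
wrist_force: [0.6, -0.4, 4.0]
finger_gap: 0.0133
gripper_force: 29.0
```

```bash
python3 -c "
from h import *
go(.5863,-.2187,.1235,102.5)"
```

```text
t 6.68 p [ 0.5861 -0.2183  0.1247] ang 119.1 F [ 0.6 -0.4  4. ] gap 0.0133 M [ 0.05 -0.13  0.08] gf 29.045951664447784
shift [-0.0006 -0.      0.0015] rot [0.001 0.001 0.368]
```

servo_tool(
  steps=[0, 0, 0.0004, 0, 0, 0.08, 5, 0, 0, 0.0008, 0, 0, 0.16, 5, 0, 0, 0.0012, 0, 0, 0.24, 5, 0, 0, 0.0014, 0, 0, 0.3, 5, 0, 0, 0.0014, 0, 0, 0.35, 5, 0, 0, 0.0014, 0, 0, 0.39, 5, 0, 0, 0.0014, 0, 0, 0.39, 5, 0, 0, 0.0014, 0, 0, 0.39, 5, 0, 0, 0.0014, 0, 0, 0.39, 5, 0, 0, 0.0014, 0, 0, 0.39, 5],
)

```text
clock: 7.52
ee_pos: [0.5862, -0.2181, 0.124]
eef_rot: [0.631, 0.776, 0.001, 0.001]
wrist_force: [0.0, 3.5, 7.6]
finger_gap: 0.0136
gripper_force: 29.4
```

```bash
python3 -c "
from h import *
go(.5863,-.2187,.1235,101.5)
p=r.get_image('side');cv2.imwrite('pics/s3.png',cv2.resize(p['image'][90:230,300:460],None,fx=4,fy=4))"
```

```text
t 7.52 p [ 0.5862 -0.2181  0.124 ] ang 101.7 F [0.  3.5 7.6] gap 0.0136 M [ 0.43 -0.21  0.04] gf 29.40179854631424
shift [-0.0007 -0.0001  0.0006] rot [0.002 0.001 0.005]
```

View pics/s3.png

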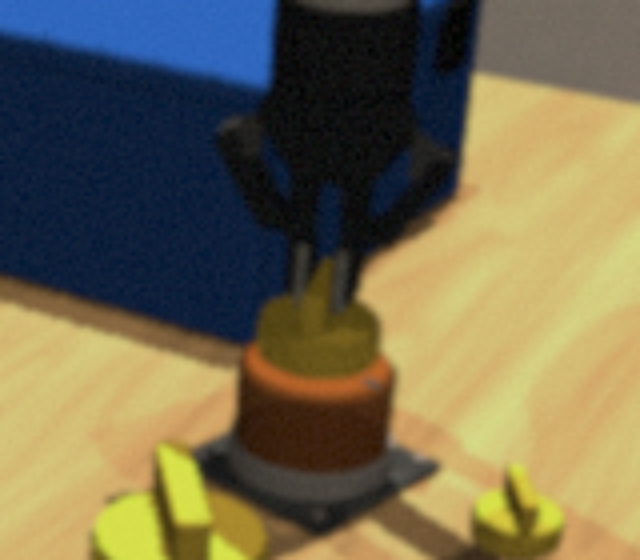

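The cap has turned with the gripper and sits low on the shoulder. Release and retreat upward.

servo_tool(
  steps=[0, 0, 0, 0, 0, 0, 60, 0, 0, 0, 0, 0, 0, 60, 0, 0, 0, 0, 0, 0, 60, 0, 0, 0, 0, 0, 0, 60, 0, 0, -0.03, 0, 0, 0, 60, 0, 0, -0.08, 0, 0, 0, 60, 0, 0, -0.13, 0, 0, 0, 60, 0, 0, -0.18, 0, 0, 0, 60, 0, 0, -0.2, 0, 0, 0, 60, 0, 0, -0.2, 0, 0, 0, 60],
)

```text
clock: 8.4
ee_pos: [0.5865, -0.2186, 0.2885]
eef_rot: [0.631, 0.776, 0.001, 0.003]
wrist_force: [0.6, 0.5, 0.5]
finger_gap: 0.0514
gripper_force: 0.0
```

servo_tool(
  steps=[0.04, 0, 0, 0, 0, 0, 60, 0.08, 0, 0, 0, 0, 0, 60, 0.12, 0, 0, 0, 0, 0, 60, 0.16, 0, 0, 0, 0, 0, 60, 0.2, 0, 0, 0, 0, 0, 60, 0.24, 0, 0, 0, 0, 0, 60, 0.28, 0, 0, 0, 0, 0, 60, 0.28, 0, 0, 0, 0, 0, 60, 0.28, 0, 0, 0, 0, 0, 60, 0.28, 0, 0, 0, 0, 0, 60],
)

```text
clock: 9.23
ee_pos: [0.5401, 0.0009, 0.2826]
eef_rot: [0.631, 0.776, -0.0, -0.0]
wrist_force: [-0.3, -1.1, 0.7]
finger_gap: 0.0514
gripper_force: 0.0
```

Run:
```python
from h import *
p=r.get_image('top');im=p['image'];Z=p['z_map']
cv2.imwrite('pics/t4.png',cv2.resize(im[120:300,240:480],None,fx=3.3,fy=3.3)[:,:800])
K,D,R,t=[np.array(p[k],float) for k in('K','distortion','R','t')]
v,u=np.mgrid[0:400,0:640]
n=cv2.undistortPoints(np.stack([u,v],-1).reshape(-1,1,2).astype(float),K,D)[:,0]
W=(((np.c_[n,np.ones(len(n))]*Z.reshape(-1,1))-t)@R).reshape(400,640,3)
near=(Z>0)&(np.hypot(W[...,0]-.586,W[...,1]+.219)<.05)
for a,b in((.112,.14),(.09,.103)):
    P=W[near&(W[...,2]>a)&(W[...,2]<b)]
    print(len(P),np.median(P[:,2]),cv2.minAreaRect((P[:,:2]*1000).astype(np.float32)))
    w,V=np.linalg.eigh(np.cov(P[:,:2].T));d=V[:,1];print(np.degrees(np.arctan2(d[1],d[0])))
go(.5863,-.2187,.1235,101.5)
```

```text
185 0.12157354048840678 ((588.47509765625, -222.88026428222656), (14.173608779907227, 50.103824615478516), 11.82337474822998)
102.78128861456487
454 0.09818808965281262 ((587.2982177734375, -228.6077880859375), (45.75831604003906, 68.60111236572266), 85.61679077148438)
179.92444116812428
t 9.28 p [5.402e-01 5.000e-04 2.826e-01] ang 101.7 F [-0.4 -0.4 -0.4] gap 0.0513 M [-0.    0.04  0.06] gf 0.0
shift [-0.28    0.0009  0.1989] rot [-0.001  0.     0.005]
```

View pics/t4.png

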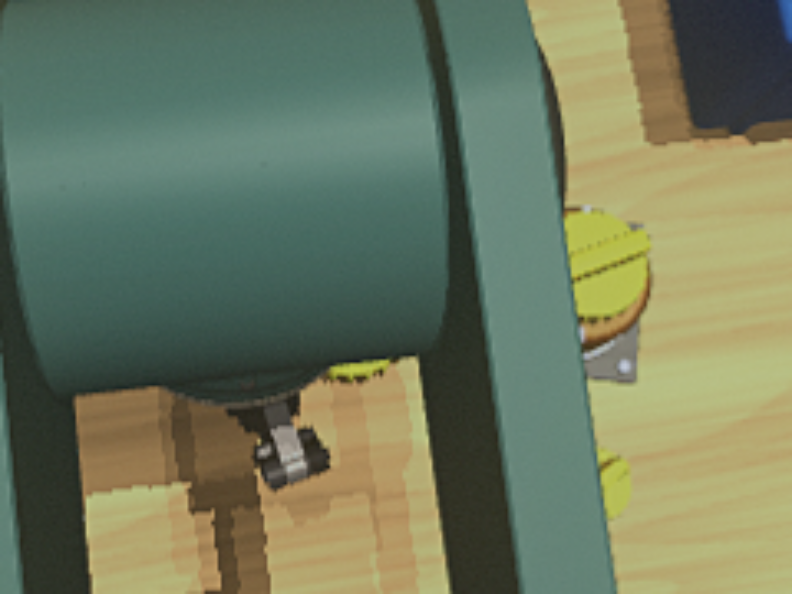

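The bar top is at z 0.1216 m, so the cap origin is about 74.6 mm up. The bar is about 62° round from the dashes, so the cap is fully home.

```bash
python3 -c "
from h import *
print(r.finish_job())"
```

```text
the job is handed in; nothing more can be done
None
```

I've handed the job in: the yellow cap is screwed down on its jar and released. Its origin measured about 74.6 mm up and its bar about 62° clockwise of the dashes. The arm never went near the vase; I didn't re-measure it, and the hand-in returned no verdict.

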